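# Match the lids to the dental model cases and clip them shut

## Robot

A 6-joint arm with a two-finger parallel gripper is mounted at the origin on the work surface. World frame = base frame: x ahead of the robot, y to its left, z up, the work surface at z = 0. Lengths are in m, angles in rad, forces in N, time in s.
With the tool pointing down it reaches from about 0.3 to 0.875 m from the base axis. Payload 4.2 kg.
Tool frame: the origin (TCP) lies midway between the tips of the shut fingers; the grasp point (between the pads) lies 19 mm behind it; z points along the fingers, y is the line along which they close (so a half turn about z gives the same grasp; the last joint's range is limited). The gripper opens to 85 mm and grips with 20 to 120 N. Pads are 22 mm wide; open, the fingers measure 114 mm over their backs; the gripper's body (76 mm by 85 mm) begins 54 mm behind the grasp point. The pads swing forward as they close: fully open they stand 13 mm farther back than shut.
Start: joints at [-1.283, 0.32, 1.565, -0, 1.257, -0.02], TCP at [0.174, -0.548, 0.231] pointing down, gripper open.
Joint ranges: [-3.11, 3.11], [-0.84, 2.01], [0.21, 2.61], [-1.34, 4.49], [0.05, 2.63], [-2.56, 2.56]. Speed limits (rad/s): [2.57, 2.57, 3.14, 3.14, 3.14, 3.14].

## Interface

Orientations are given as a unit quaternion [w, x, y, z].
In Python, from cell import env, jaws, readout, eyes gives the robot as it stands. Calls block until the motion is done:
- env.move_pose(position, orientation): joint-space move of the TCP to a pose.
- env.movel(position, rotation=None, feed=0.15, threshold=None): straight line of the TCP; rotation=None keeps the orientation; feed is the mean speed in m/s. With threshold (N) it stops when the force on the tool has changed by that much, and returns True; else False.
- env.set_joints(angles): joint-space move.
- jaws.move_gripper(opening, f_grip=None): opening from 0.0 (shut) to 1.0 (fully open); f_grip is the grip in N (None keeps the last); returns when the fingers have stopped.
- env.wait(seconds).
- env.solve_ik(position, orientation): joint angles nearest the present ones, or None.
- readout.observe(): the state.
- eyes.capture(name): name is "side" or "top" or "wrist"; returns the picture (384x512x3 uint8, blue, green, red); there is no depth.
- eyes.calibration(name): a dict with "camera_matrix" (3x3 intrinsics, pixels), "R" (3x3) and "t" (3): a world point X has camera coordinates R X + t. Camera axes: x right, y down, z forward; pixel columns grow to the right and rows downward; lengths in m; the calibration is good to about 2 mm. The wrist camera is an equidistant fisheye: a pixel r from the principal point sees the ray r / f radians off the axis. A picture is of the moment at which its call begins: read the wrist's pose just before it. calibration takes no time and is no camera call; for the wrist camera it gives the pose at the moment of the call.
A pose or a line that the arm cannot do raises env.PlanningError and nothing moves.
- env.sign_off(): hands the job in; it is judged then, once.
The state is a dict: "time_s": time; "qpos": joint angles; "joint_vel": joint speeds; "tau": joint torques, N m; "tool_pos": TCP position; "orientation": TCP orientation; "force": force on the tool from outside, world axes, zero at the start; "ft_torque": the same for the moment, N m; "opening": opening from 0.0 (shut) to 1.0 (fully open); "grip_force": force on a finger pad.
Only numpy, scipy, OpenCV 4.12 (cv2) and the standard library are available. Lean on these libraries where they do the work, as an engineer would, in place of code of your own. Each camera call takes 0.05 s, during which the arm holds its last target. There are 200 camera calls.

## Task

Close the two open model cases, each with the lid of its own colour: slip the lid's near edge under the hood on the robot's side, then press its far end down until the spring clip has snapped back over it, so that the lid lies square, flat and fully home, and let go. Leave the spare grey lid and the other things on the bench where they are.

Things in the scene. Friction and masses are not known exactly. Their poses are not given: they have to be found in the camera images.
- blue_lid_mid (a point): centre of the loose blue lid, 17.5 mm above its underside. Plate 134 mm (its x) x 94 mm (y) x 5 mm thick, lying grip up; on top in the middle an upright grip fin 16 mm thick in x, 60 mm long in y, rising 30 mm above the plate. z is up. The same either way round (half turn); about 0.12 kg
- blue_lid: the blue lid again; origin at the centre of the underside of its plate
- blue_case_seat (a point): middle of the blue open case, at the height of its rim, 45 mm above the bench. The case is fixed, 150 mm (x) x 110 mm (y), a dental model inside below the rim. x points from the hooded end (robot side) to the clip end, z up. A lid rests on the flat rim flange; home, its centre is 17.5 mm above this point, its far edge at about x = 65 mm
- blue_case_hood (a point): hood of the blue case: middle of the roof's lower inner edge, at x = -58 mm from the seat point, 11 mm above the rim. Roof 4 mm thick; behind it the end wall at x = -69 mm. Cheeks 102 mm apart, x -75 to -50 mm. A lid will not go in flat from above: with its far end raised about 12 degrees, slide its near edge under the roof to the end wall, then let the far end down
- blue_case_hook (a point): tip of the sprung steel hook of the blue case, x = 62 mm from the seat point, underside 6 mm above the rim. Clip 36 mm wide in y, its top 29 mm above the rim; over the hook a 60 degree ramp. A lid let down stays proud on the ramp; pushed down on the plate near the clip with some 10 to 18 N (varies) it springs past and is held
- blue_case_clip (a joint): spring clip at the far end of the blue case, hinged near the bench: 0 = at rest, hook over the rim; grows to 0.3 rad as it is pushed outwards; springs back to 0 by itself
- orange_lid_mid (a point): centre of the loose orange lid, 17.5 mm above its underside. Plate 134 mm (its x) x 94 mm (y) x 5 mm thick, lying grip up; on top in the middle an upright grip fin 16 mm thick in x, 60 mm long in y, rising 30 mm above the plate. z is up. The same either way round (half turn); about 0.12 kg
- orange_lid: the orange lid again; origin at the centre of the underside of its plate
- orange_case_seat (a point): middle of the orange open case, at the height of its rim, 45 mm above the bench. The case is fixed, 150 mm (x) x 110 mm (y), a dental model inside below the rim. x points from the hooded end (robot side) to the clip end, z up. A lid rests on the flat rim flange; home, its centre is 17.5 mm above this point, its far edge at about x = 65 mm
- orange_case_hood (a point): hood of the orange case: middle of the roof's lower inner edge, at x = -58 mm from the seat point, 11 mm above the rim. Roof 4 mm thick; behind it the end wall at x = -69 mm. Cheeks 102 mm apart, x -75 to -50 mm. A lid will not go in flat from above: with its far end raised about 12 degrees, slide its near edge under the roof to the end wall, then let the far end down
- orange_case_hook (a point): tip of the sprung steel hook of the orange case, x = 62 mm from the seat point, underside 6 mm above the rim. Clip 36 mm wide in y, its top 29 mm above the rim; over the hook a 60 degree ramp. A lid let down stays proud on the ramp; pushed down on the plate near the clip with some 10 to 18 N (varies) it springs past and is held
- orange_case_clip (a joint): spring clip at the far end of the orange case, hinged near the bench: 0 = at rest, hook over the rim; grows to 0.3 rad as it is pushed outwards; springs back to 0 by itself
- grey_lid_mid (a point): centre of the loose grey lid, 17.5 mm above its underside. Plate 134 mm (its x) x 94 mm (y) x 5 mm thick, lying grip up; on top in the middle an upright grip fin 16 mm thick in x, 60 mm long in y, rising 30 mm above the plate. z is up. The same either way round (half turn); a spare, belongs to neither case
- model: plaster dental model on a navy base, 62 x 60 x 34 mm, origin under its middle; a bystander
- pale_model: plaster dental model on a teal base, 62 x 60 x 34 mm, origin under its middle; a bystander
- amber_bottle: amber bottle with a black cap, 52 mm diameter, 115 mm tall, origin under its middle; a bystander
- white_jar: white jar, 70 mm diameter, 100 mm tall, origin under its middle; a bystander
- spatula: spatula about 170 mm long lying on the bench, origin near its middle; a bystander
- mixing_bowl: teal mixing bowl, 100 mm diameter, 50 mm tall, origin under its middle; a bystander

How it is judged:
At the end, for the whole second after the job is handed in: Each coloured lid is at rest on the case of its colour: centred within 6 mm along and 7 mm across, underside on the rim within 3 mm, level within 0.05 rad, lined up within 0.10 rad (either way round), and the clip sprung back over it (below 0.035 rad) (x of blue_lid_mid in the frame of blue_case_seat between -0.006 and 0.006 m and y of blue_lid_mid in the frame of blue_case_seat between -0.007 and 0.007 m and z of blue_lid_mid in the frame of blue_case_seat between 0.0145 and 0.0205 m and angle between the x axis of blue_lid_mid and the x axis of blue_case_seat, either way round below 0.1 rad and angle between each of blue_lid_mid, orange_lid_mid's own z axis and vertical below 0.05 rad and value of joint each of blue_case_clip, orange_case_clip below 0.035 rad and linear speed of each of blue_lid, orange_lid below 0.01 m/s and x of orange_lid_mid in the frame of orange_case_seat between -0.006 and 0.006 m and y of orange_lid_mid in the frame of orange_case_seat between -0.007 and 0.007 m and z of orange_lid_mid in the frame of orange_case_seat between 0.0145 and 0.0205 m and angle between the x axis of orange_lid_mid and the x axis of orange_case_seat, either way round below 0.1 rad); the robot touches nothing.
It fails at once if one of the two dental models, the bottle, jar, spatula or bowl is moved by more than 30 mm (distance of any of model, pale_model, amber_bottle, white_jar, spatula, mixing_bowl from where it was at the start of the episode above 0.03 m).
It fails at once if the spare grey lid is moved by more than 30 mm (distance of grey_lid_mid from where it was at the start of the episode above 0.03 m).
It also fails if it takes over 72 s, if anything falls off the work surface, if the arm or the gripper's body presses on something with over 40 N, if the wrist force passes 120 N, or if a joint passes its speed limit or range.

## Working session

There is one attempt and no reset: what is moved stays moved. The work goes in short steps, each a Python script; the robot and the scene stay as the last script left them, time stands still between calls to the robot, and variables do not carry over. Pictures are saved under pics/ and viewed, at most 10 in all, crops included, and the job is handed in when it is done.

```bash
ls; mkdir -p pics
python3 - <<'E'
from cell import env,jaws,readout,eyes
import cv2,numpy as np
for n in ("top","side"):
    im=eyes.capture(n); cv2.imwrite(f"pics/{n}0.png",im)
    c=eyes.calibration(n); print(n,c["camera_matrix"].round(1).tolist(),c["R"].round(3).tolist() if hasattr(c["R"],'round') else c["R"],c["t"], -np.array(c["R"]).T@np.array(c["t"]))
print(readout.observe())
E
```

```text
pics
top [[397.6, 0.0, 249.1], [0.0, 397.6, 191.9], [0.0, 0.0, 1.0]] [[-0.006, -1.0, -0.002], [-0.996, 0.006, -0.085], [0.085, 0.001, -0.996]] [0.01477713 0.55948179 1.03410629] [0.46976401 0.01032333 1.07788184]
side [[495.2, 0.0, 248.3], [0.0, 495.2, 188.6], [0.0, 0.0, 1.0]] [[-0.991, -0.133, -0.0], [-0.099, 0.738, -0.668], [0.089, -0.662, -0.744]] [0.55266884 0.09280138 1.40866661] [0.43123709 0.93764056 1.11052299]
{'time_s': 0.1, 'qpos': array([-1.28303902e+00,  3.20223141e-01,  1.56554841e+00,  1.64268972e-06,
        1.25738840e+00, -1.99840522e-02]), 'joint_vel': array([-8.14216161e-04, -1.55733123e-03, -2.81349131e-03, -4.48303765e-05,
       -2.34022127e-03,  7.76966676e-04]), 'tau': array([ 2.57769198e-04, -4.16408622e+01, -2.34704840e+01, -4.25057476e-05,
        4.87460886e-03,  2.45343159e-06]), 'tool_pos': array([ 0.17406235, -0.54758118,  0.23057245]), 'orientation': array([-7.76740079e-04,  9.88184981e-01,  1.53263922e-01, -1.03832800e-04]), 'force': array([ 0.68399699,  0.07384906, -0.81201695]), 'ft_torque': array([ 0.01012115,  0.00565254, -0.00828206]), 'grip_force': 0.0, 'opening': 0.9969893280111068}
```

View pics/top0.png

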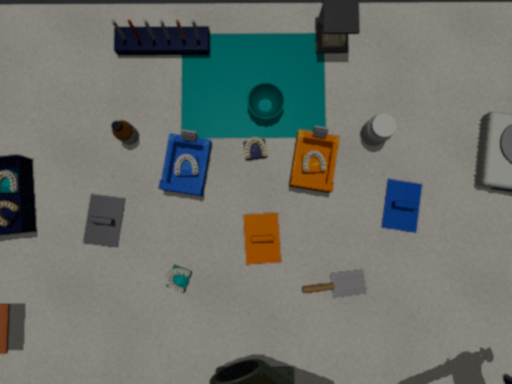

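View pics/side0.png

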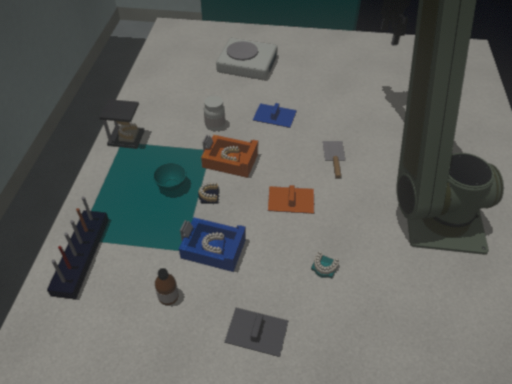

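Top view: blue case near (185,165), orange case (315,160), blue lid (402,205), orange lid (262,238), grey lid (104,220). The clips face up in the image (+x). The side view shows the same layout.

```bash
cat > h.py <<'E'
from cell import env,jaws,readout,eyes
import cv2,numpy as np
from scipy.spatial.transform import Rotation as Ro
RNG={"blue":((105,150,60),(125,255,255)),"orange":((3,150,70),(22,255,255))}
def mask(im,col):
    m=cv2.inRange(cv2.cvtColor(im,cv2.COLOR_BGR2HSV),*map(np.array,RNG[col]))
    return cv2.morphologyEx(m,cv2.MORPH_CLOSE,np.ones((3,3)))
def blobs(im,col,amin=600):
    cs,_=cv2.findContours(mask(im,col),cv2.RETR_EXTERNAL,cv2.CHAIN_APPROX_NONE)
    return sorted([c for c in cs if cv2.contourArea(c)>amin],key=cv2.contourArea)[::-1]
def rays(px,cal,fish=False):
    K=np.array(cal["camera_matrix"]); px=np.asarray(px,float).reshape(-1,2)
    n=np.c_[(px[:,0]-K[0,2])/K[0,0],(px[:,1]-K[1,2])/K[1,1]]
    if fish:
        th=np.linalg.norm(n,axis=1); d=np.c_[n*(np.sin(th)/np.maximum(th,1e-9))[:,None],np.cos(th)]
    else: d=np.c_[n,np.ones(len(n))]
    R=np.array(cal["R"]); return -R.T@np.array(cal["t"]), d@R
def toplane(px,cal,z,fish=False):
    o,d=rays(px,cal,fish); return (o+d*((z-o[2])/d[:,2])[:,None])[:,:2]
def rect(p):
    (c,(w,h),a)=cv2.minAreaRect((np.asarray(p)*1000).astype(np.float32))
    if w<h: w,h,a=h,w,a+90
    a=(a+90)%180-90
    return np.round(c,1),round(w,1),round(h,1),round(a,2)   # mm, long-axis angle deg
def quat(yaw,pitch=0):
    """tool down, tool y along lid x at yaw; pitch raises the lid's far end"""
    lid=Ro.from_euler("z",yaw)*Ro.from_euler("y",-pitch)
    X,Y,Z=lid.as_matrix().T
    M=np.c_[Y,X,-Z]
    q=Ro.from_matrix(M).as_quat(); return np.r_[q[3],q[:3]], lid
E
python3 - <<'E'
from h import *
im=cv2.imread("pics/top0.png"); cal=eyes.calibration("top")
for c in ("blue","orange"):
    for b in blobs(im,c): 
        m=b.reshape(-1,2).mean(0)
        print(c,m.round(1),cv2.contourArea(b),"z5",rect(toplane(b,cal,.005)),"z45",rect(toplane(b,cal,.045)))
print(Ro.from_quat(np.roll(readout.observe()["orientation"],-1)).as_matrix().round(2))
c=eyes.calibration("wrist"); print(c["camera_matrix"],-np.array(c["R"]).T@c["t"],np.array(c["R"]).round(2))
E
```

```text
blue [185.2 164.5] 2206.0 z5 (array([638.8, 185.7]), 157.2, 117.2, -10.04) z45 (array([632.5, 179.1]), 151.3, 112.8, -10.04)
blue [401.3 205.4] 1518.0 z5 (array([ 522.6, -399.6]), 129.6, 89.9, -9.38) z45 (array([ 520.7, -384.3]), 124.7, 86.5, -9.38)
orange [314.4 160.2] 2200.0 z5 (array([ 646.6, -167.5]), 154.7, 116.6, -9.69) z45 (array([ 640. , -160.8]), 148.9, 112.2, -9.69)
orange [261.7 238.2] 1600.5 z5 (array([437. , -21.3]), 131.4, 91.4, 3.27) z45 (array([438.3, -20.1]), 126.5, 87.9, 3.27)
[[ 0.95  0.3  -0.  ]
 [ 0.3  -0.95  0.  ]
 [ 0.   -0.   -1.  ]]
[[297.31863964   0.         260.21268732]
 [  0.         297.31863964 191.49812783]
 [  0.           0.           1.        ]] [ 0.2530091  -0.52304783  0.37217179] [[ 0.3  -0.95 -0.  ]
 [-0.9  -0.29  0.32]
 [-0.3  -0.09 -0.95]]
```

Run:
```python
from h import *
T={"orange_case":(.640,-.161,-9.7),"orange_lid":(.437,-.021,3.3),"blue_lid":(.5226,-.3996,-9.4),"blue_case":(.6325,.179,-10.0)}
tiles=[]
for n,(x,y,a) in [(k,T[k]) for k in ("blue_lid","orange_case","blue_case","orange_lid")]:
    q,l=quat(np.radians(a)); Y=l.apply([0,1,0])
    env.move_pose(np.array([x,y,.19])-.08*Y,q); env.wait(.2)
    cal=eyes.calibration("wrist"); im=eyes.capture("wrist"); cv2.imwrite(f"pics/w_{n}.png",im)
    np.savez(f"w_{n}.npz",**{k:np.array(v) for k,v in cal.items()})
    o=readout.observe(); print(n,o["time_s"],o["tool_pos"].round(4),o["qpos"].round(2),-np.array(cal["R"]).T@cal["t"])
    for b in blobs(im,n.split("_")[0],2000):
        print("  ",b.reshape(-1,2).mean(0).round(),rect(toplane(b,cal,.005,True)),rect(toplane(b,cal,.045,True)))
    tiles.append(cv2.resize(im,(400,300)))
cv2.imwrite("pics/tiles.png",np.vstack([np.hstack(tiles[:2]),np.hstack(tiles[2:])]))
```

```text
blue_lid 1.65 [ 0.5086 -0.4793  0.1904] [-0.77  0.54  1.31 -0.    1.29 -0.61] [ 0.52275115 -0.39867391  0.33207997]
   [261.  96.] (array([ 523.7, -399.3]), 131.3, 91.0, -9.27) (array([ 523.6, -399.3]), 115.2, 79.9, -9.27)
orange_case 2.9333 [ 0.6261 -0.2412  0.1899] [-0.38  0.5   1.39 -0.    1.26 -0.21] [ 0.64084786 -0.16079288  0.33151513]
   [260.  96.] (array([ 639.3, -160.6]), 173.5, 129.6, -10.22) (array([ 639.5, -160.6]), 152.2, 113.8, -10.22)
   [81. 33.] (array([439.5, -21.8]), 131.9, 93.6, 3.25) (array([464.1, -38.9]), 115.7, 82.1, 3.25)
blue_case 4.4667 [0.6189 0.0991 0.1899] [ 0.14  0.43  1.5  -0.    1.21  0.32] [0.63411913 0.17954047 0.33152072]
   [258.  95.] (array([631.2, 180.9]), 173.1, 128.8, -9.3) (array([631.5, 180.7]), 151.9, 113.0, -9.3)
orange_lid 5.7583 [ 0.4423 -0.1004  0.1898] [-0.25  0.16  1.89  0.    1.09 -0.31] [ 0.43850645 -0.01869496  0.33150402]
   [259.  98.] (array([437.8, -21.1]), 131.7, 91.5, 3.29) (array([437.9, -20.8]), 115.6, 80.3, 3.29)
   [415. 225.] (array([ 661.4, -175.2]), 186.4, 130.9, -9.69) (array([ 634.1, -156. ]), 163.6, 114.9, -9.69)
```

View pics/tiles.png

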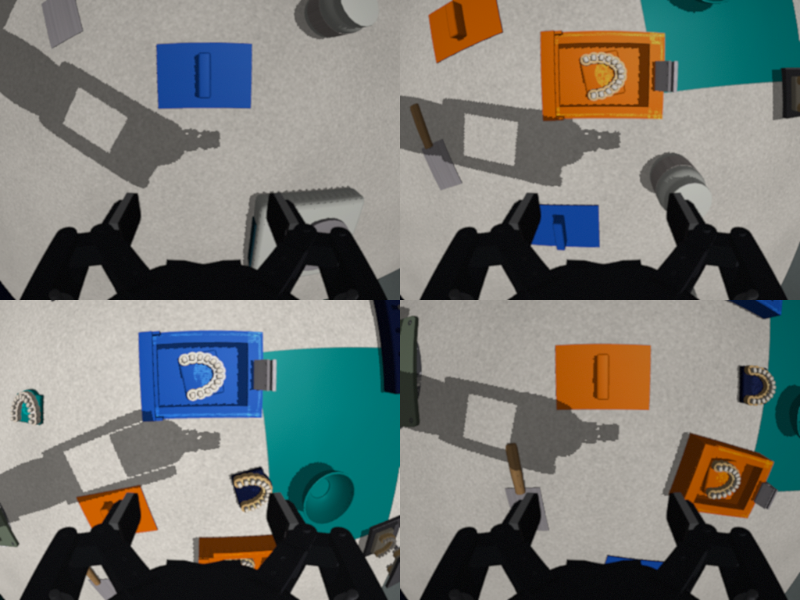

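Measurements agree across views (sizes match; centres within about 2 mm). Next: grasp the orange lid and insert it.

```bash
cat >> h.py <<'E'
H=.008
LID={"orange":(.4378,-.0211,3.3),"blue":(.5236,-.3993,-9.3)}
CASE={"orange":(.641,-.161,-9.9),"blue":(.633,.1802,-9.7)}
def grasp(c):
    x,y,a=LID[c]; q,_=quat(np.radians(a))
    jaws.move_gripper(.45)
    env.move_pose([x,y,.08],q); env.movel([x,y,H],feed=.08)
    jaws.move_gripper(0,f_grip=60)
    o=readout.observe(); print("grip",o["opening"],o["grip_force"])
    env.movel([x,y,.2],feed=.2); o=readout.observe(); print("lift",o["time_s"],o["opening"],o["force"].round(2))
def pose(c,nx,nz,pitch,ny=0):
    """TCP pose placing the lid's lower near edge at nx,ny,nz (m) in the seat frame"""
    x,y,a=CASE[c]; q,lid=quat(np.radians(a),np.radians(pitch))
    N=np.array([x,y,.045])+Ro.from_euler("z",a,degrees=True).apply([nx,ny,nz])
    return N+lid.apply([.067,0,H]),q
def local(c,p):
    x,y,a=CASE[c]; return Ro.from_euler("z",-a,degrees=True).apply(np.asarray(p)-[x,y,.045])
def insert(c):
    env.move_pose(*pose(c,-.044,.08,13)); env.movel(*pose(c,-.044,.0015,13),feed=.1)
    f0=readout.observe()["force"]; 
    hit=env.movel(*pose(c,-.073,.0015,13),feed=.03,threshold=6)
    o=readout.observe(); d=local(c,o["tool_pos"])-local(c,pose(c,0,.0015,13)[0])
    print("hit",hit,"nx",d.round(4),"dF",(o["force"]-f0).round(2),o["time_s"]); return d[0]
def snap(tag):
    cv2.imwrite(f"pics/{tag}.png",eyes.capture("side"))
E
python3 - <<'E'
from h import *
grasp("orange")
print(insert("orange"))
a=eyes.capture("side"); b=eyes.capture("wrist"); cv2.imwrite("pics/o1.png",np.hstack([cv2.resize(a[90:230,150:330],(450,350),interpolation=2),cv2.resize(b,(350,350))]))
E
```

```text
grip 0.17908864139830652 59.315829277038574
lift 9.3667 0.17674057438382035 [-0.24  0.03 -1.16]
hit True nx [-0.0687 -0.0001 -0.0003] dF [ 3.66 -2.24 -2.73] 12.1167
-0.06868516517354693
```

View pics/o1.png

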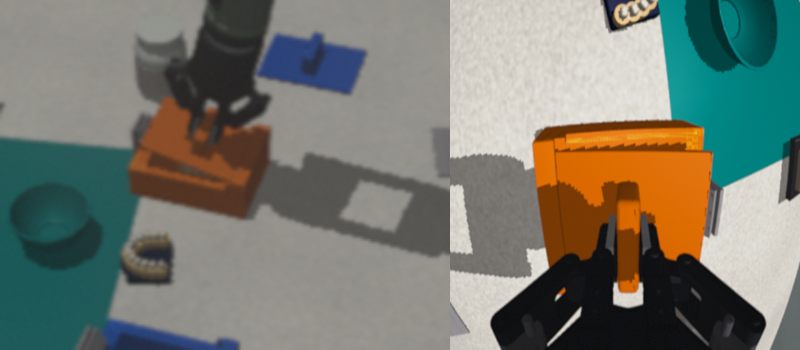

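The lid's near edge is in under the roof and against the end wall (nx = -68.7 mm, expected about -68 to -69); the far end is raised just over the clip. Next: let it down, release, press.

```bash
cat >> h.py <<'E'
def letdown(c,nx):
    for p in (11,9,7.5,6,5):
        P,q=pose(c,nx,.0012,p)
        if env.movel(P,q,feed=.02,threshold=6): break
    o=readout.observe(); print("down at pitch",p,o["force"].round(1),o["time_s"])
    jaws.move_gripper(.45)
    up=Ro.from_quat(np.roll(o["orientation"],-1)).apply([0,0,-.06])
    env.movel(o["tool_pos"]+up,feed=.15)
def press(c,lim=30,px=.044):
    jaws.move_gripper(0)
    x,y,a=CASE[c]; q,_=quat(np.radians(a)); B=lambda z:np.array([x,y,.045])+Ro.from_euler("z",a,degrees=True).apply([px,0,z])
    env.movel(B(.07),q,feed=.15); env.movel(B(.022),feed=.1)
    hit=env.movel(B(.0025),feed=.015,threshold=lim); o=readout.observe()
    print("press",hit,"z over rim",local(c,o["tool_pos"]).round(4),o["force"].round(1),o["time_s"])
    env.movel(B(.08),feed=.15)
def look(c,tag):
    x,y,a=CASE[c]; q,l=quat(np.radians(a)); Y=l.apply([0,1,0])
    env.move_pose(np.array([x,y,.19])-.08*Y,q); cal=eyes.calibration("wrist"); im=eyes.capture("wrist"); s=eyes.capture("side")
    u,v={"orange":(230,155),"blue":(213,243)}[c]
    cv2.imwrite(f"pics/{tag}.png",np.hstack([cv2.resize(s[v-50:v+50,u-60:u+60],(420,350),interpolation=2),cv2.resize(im[20:200,150:350],(380,350),interpolation=2)]))
E
python3 - <<'E'
from h import *
letdown("orange",-.0687)
press("orange")
look("orange","o2")
E
```

```text
down at pitch 5 [-3.7  0.6  6.5] 13.4833
press True z over rim [ 0.0447 -0.0001  0.0148] [-2.9  0.2  6. ] 16.85
```

View pics/o2.png

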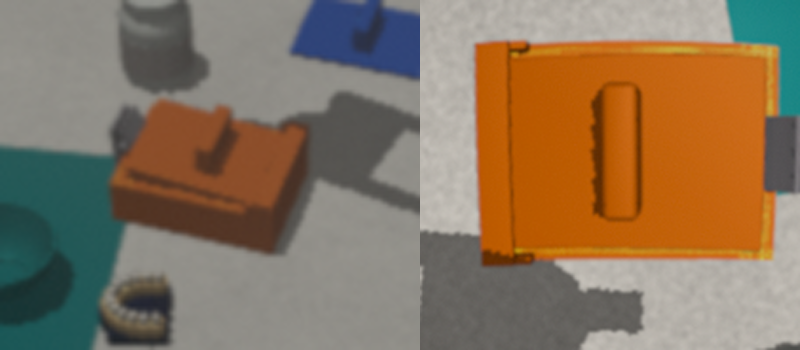

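The orange lid is square under the hood but still proud on the clip. The press stopped on first contact, so I'll press in small steps and watch the force.

```bash
cat >> h.py <<'E'
def press2(c,px=.044,z0=.018,z1=.004,fmax=38):
    jaws.move_gripper(0)
    x,y,a=CASE[c]; q,_=quat(np.radians(a)); B=lambda z:np.array([x,y,.045])+Ro.from_euler("z",a,degrees=True).apply([px,0,z])
    env.movel(B(.07),q,feed=.15); env.movel(B(z0+.001),feed=.1)
    F0=readout.observe()["force"][2]; log=[]
    for z in np.arange(z0,z1-1e-6,-.001):
        env.movel(B(z),feed=.02); o=readout.observe(); f=o["force"][2]-F0
        log.append((round(z*1e3,1),round(local(c,o["tool_pos"])[2]*1e3,1),round(f,1)))
        if f>fmax: break
    print(log,o["time_s"]); env.movel(B(.08),feed=.15)
E
python3 - <<'E'
from h import *
press2("orange")
look("orange","o3"); print(readout.observe()["time_s"])
E
```

```text
[(np.float64(18.0), np.float64(18.7), np.float64(1.0)), (np.float64(17.0), np.float64(17.0), np.float64(0.2)), (np.float64(16.0), np.float64(15.9), np.float64(-0.3)), (np.float64(15.0), np.float64(15.2), np.float64(1.2)), (np.float64(14.0), np.float64(14.9), np.float64(4.8)), (np.float64(13.0), np.float64(14.7), np.float64(8.6)), (np.float64(12.0), np.float64(14.6), np.float64(12.6)), (np.float64(11.0), np.float64(14.4), np.float64(16.2)), (np.float64(10.0), np.float64(10.5), np.float64(1.1)), (np.float64(9.0), np.float64(8.4), np.float64(1.9)), (np.float64(8.0), np.float64(7.5), np.float64(0.1)), (np.float64(7.0), np.float64(6.4), np.float64(-0.5)), (np.float64(6.0), np.float64(5.7), np.float64(0.5)), (np.float64(5.0), np.float64(5.1), np.float64(0.6)), (np.float64(4.0), np.float64(5.1), np.float64(4.9))] 23.6333
24.9167
```

View pics/o3.png

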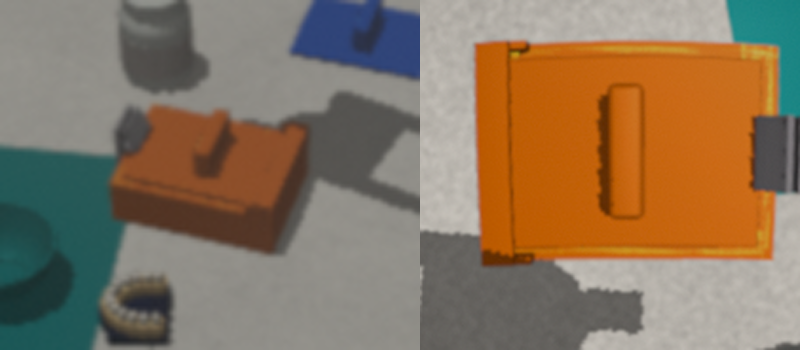

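Orange snapped home: the force peaked at 16 N then dropped, the plate top is 5.1 mm above the rim, and the hook is over the lid edge. Now blue.

Run:
```python
from h import *
grasp("blue")
nx=insert("blue")
if -.0735<nx<-.064:
    letdown("blue",nx); press2("blue")
    look("blue","b1")
print(readout.observe()["time_s"])
```

```text
grip 0.17249974248724007 60.81572771072388
lift 28.7333 0.17441629970243308 [-0.11  0.49 -1.25]
hit True nx [-0.0493  0.0002  0.0001] dF [ 2.05  3.7  -1.83] 32.2
32.2
```

```bash
ls pics
```

```text
o1.png
o2.png
o3.png
side0.png
tiles.png
top0.png
w_blue_case.png
w_blue_lid.png
w_orange_case.png
w_orange_lid.png
```

Blue stopped at nx = -49 mm, which is the cheek front, with a mostly sideways force (+y). Look before mending.

Run:
```python
from h import *
a=eyes.capture("wrist"); s=eyes.capture("top"); cv2.imwrite("pics/b_w.png",a); cv2.imwrite("pics/b_t.png",s)
np.savez("b_w.npz",**{k:np.array(v) for k,v in eyes.calibration("wrist").items()})
print(readout.observe()["force"],readout.observe()["opening"])
cv2.imwrite("pics/b0.png",np.hstack([cv2.resize(s[110:220,120:250],(380,350),interpolation=2),cv2.resize(a[40:300,110:410],(400,350),interpolation=2)]))
```

```text
[-1.41100754  1.31336432  1.66939971] 0.17123686785683742
```

View pics/b0.png

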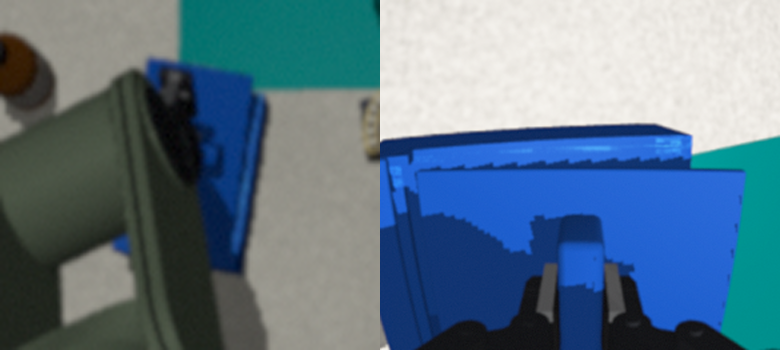

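The wrist view (+y up) shows the lid tilted in front of the hood, its +y edge at crop row 170 and the case side above it. I'll measure lid edge and rim edge in the seat frame.

Run:
```python
from h import *
im=cv2.imread("pics/b_w.png"); cal=dict(np.load("b_w.npz"))
P=readout.observe()["tool_pos"]; x,y,a=CASE["blue"]; q,lid=quat(np.radians(a),np.radians(13))
o0=P-lid.apply([0,0,H])
def lidpt(px): # hit on plate top, lid frame
    o,d=rays(px,cal,True); o=lid.inv().apply(o-o0); d=lid.inv().apply(d); return (o+d*((.005-o[2])/d[:,2])[:,None])*1e3
v=lambda cx,cy:(110+cx/1.3333,40+cy/1.3462)
print("lid edge +y",lidpt([v(417,170),v(450,170),v(600,170),v(743,170)]).round(1).tolist())
for cx in (460,540,620,670):
    u=int(round(v(cx,0)[0])); col=im[130:172,u].max(1).astype(int)
    g=np.diff(col); 
    for i in np.where(abs(g)>14)[0]:
        w=toplane([(u,130+i+.5)],cal,.045,True)[0]; L=local("blue",[*w,.045])*1e3
        print(u,130+i,col[i],col[i+1],L[:2].round(1),end=" | ")
    print()
# yaw/offset from hover image: case contour edges, in the seat frame
im=cv2.imread("pics/w_blue_case.png"); c2=dict(np.load("w_blue_case.npz")); b=blobs(im,"blue",2000)[0]
for z in (.045,.06):
    w=toplane(b,c2,z,True); L=local("blue",np.c_[w,np.full(len(w),.045)])*1e3
    for lo,hi in (((-70,-62),(-45,-10)) if z==.06 else ((-40,-10),(20,60))): pass
    for lo,hi in ((-72,-62),(-40,0),(0,30),(30,60)):
        s=L[(L[:,0]>lo)&(L[:,0]<hi)]; print(z,lo,hi,"y+",np.median(s[s[:,1]>20,1]).round(1),"y-",np.median(s[s[:,1]<-20,1]).round(1))
    m=(L[:,0]>-40)&(L[:,0]<60)
    print("slopes deg",[np.degrees(np.polyfit(L[m&k,0],L[m&k,1],1)[0]).round(2) for k in (L[:,1]>20,L[:,1]<-20)])
```

```text
lid edge +y [[90.8, 48.3, 5.0], [108.6, 48.9, 5.0], [233.4, 54.1, 5.0], [688.0, 78.1, 5.0]]
455 130 225 189 [179.3  65.3] | 455 131 189 153 [179.4  64.5] | Traceback (most recent call last):
  File "<stdin>", line 10, in <module>
IndexError: index 515 is out of bounds for axis 1 with size 512
```

Run:
```python
from h import *
im=cv2.imread("pics/b_w.png"); cal=dict(np.load("b_w.npz"))
P=readout.observe()["tool_pos"]; x,y,a=CASE["blue"]; q,lid=quat(np.radians(a),np.radians(13))
o0=P-lid.apply([0,0,H])
def lidpt(px):
    o,d=rays(px,cal,True); o=lid.inv().apply(o-o0); d=lid.inv().apply(d); return (o+d*((.005-o[2])/d[:,2])[:,None])*1e3
v=lambda cx,cy:(110+(cx-380)/1.3333,40+cy/1.3462)
print("lid edge +y",lidpt([v(417,170),v(450,170),v(600,170),v(743,170)]).round(1).tolist())
for cx in (440,500,560,620,670):
    u=int(round(v(cx,0)[0])); col=im[125:172,u].max(1).astype(int); g=np.diff(col)
    for i in np.where(abs(g)>14)[0]:
        w=toplane([(u,125+i+.5)],cal,.045,True)[0]; L=local("blue",[*w,.045])*1e3
        print(u,125+i,col[i],col[i+1],L[:2].round(1),end=" | ")
    print()
for c in ("blue","orange"):
    im=cv2.imread(f"pics/w_{c}_case.png"); c2=dict(np.load(f"w_{c}_case.npz")); b=blobs(im,c,2000)[0]
    for z,R in ((.045,((-40,0),(0,30),(30,60))),(.06,((-70,-60),))):
        w=toplane(b,c2,z,True); L=local(c,np.c_[w,np.full(len(w),.045)])*1e3
        for lo,hi in R:
            s=L[(L[:,0]>lo)&(L[:,0]<hi)]; print(c,z,lo,hi,"y+",np.median(s[s[:,1]>20,1]).round(1),"y-",np.median(s[s[:,1]<-20,1]).round(1))
        m=(L[:,0]>-40)&(L[:,0]<60)
        if z==.045: print("slopes deg",[np.degrees(np.polyfit(L[m&k,0],L[m&k,1],1)[0]).round(2) for k in (L[:,1]>20,L[:,1]<-20)])
```

```text
lid edge +y [[-64.1, 47.7, 5.0], [-49.9, 47.4, 5.0], [8.0, 46.9, 5.0], [65.2, 47.6, 5.0]]
155 138 224 159 [-37.6  61. ] | 155 139 159 108 [-37.6  60.4] | 155 147 96 111 [-38.  56.] | 155 148 111 158 [-38.   55.5] | 155 149 158 202 [-38.1  54.9] | 155 150 202 219 [-38.1  54.4] | 155 162 212 193 [-38.7  47.7] | 155 163 193 164 [-38.7  47.1] | 155 164 164 131 [-38.8  46.5] | 155 166 138 177 [-38.9  45.4] | 155 167 177 200 [-38.9  44.8] | 
200 134 236 203 [-12.8  61.6] | 200 135 203 148 [-12.8  61. ] | 200 136 148 107 [-12.8  60.4] | 200 144 94 120 [-13.  56.] | 200 145 120 177 [-13.   55.5] | 200 146 177 217 [-13.1  54.9] | 200 161 218 190 [-13.5  46.5] | 200 162 190 144 [-13.5  45.9] | 200 163 144 113 [-13.5  45.3] | 200 165 126 167 [-13.6  44.2] | 200 166 167 196 [-13.6  43.6] | 
245 132 229 174 [12.1 61.5] | 245 133 174 120 [12.1 61. ] | 245 134 120 96 [12.1 60.4] | 245 141 96 118 [12.1 56.4] | 245 142 118 167 [12.1 55.9] | 245 143 167 211 [12.1 55.3] | 245 158 215 174 [12.  46.7] | 245 159 174 132 [12.  46.1] | 245 160 132 113 [12.  45.5] | 245 164 108 137 [11.9 43.2] | 245 165 137 
[... 499 characters left out ...]
8 138 95 116 [63. 57.] | 328 139 116 165 [63.  56.4] | 328 140 165 211 [63.  55.8] | 328 141 211 230 [63.1 55.2] | 328 156 219 193 [63.6 45.8] | 328 157 193 143 [63.6 45.2] | 328 158 143 115 [63.7 44.5] | 328 164 108 125 [63.9 40.7] | 328 165 125 163 [64.  40.1] | 328 166 163 197 [64.  39.4] | 328 167 197 214 [64.  38.8] | 
blue 0.045 -40 0 y+ 53.6 y- -53.1
blue 0.045 0 30 y+ 53.6 y- -52.7
blue 0.045 30 60 y+ 54.0 y- -52.6
slopes deg [np.float64(0.3), np.float64(0.35)]
blue 0.06 -70 -60 y+ 52.9 y- -53.5
orange 0.045 -40 0 y+ 54.2 y- -53.0
orange 0.045 0 30 y+ 54.3 y- -53.0
orange 0.045 30 60 y+ 54.2 y- -52.8
slopes deg [np.float64(0.06), np.float64(-0.0)]
orange 0.06 -70 -60 y+ 53.9 y- -52.6
```

Lid edge (47.4 mm) and rim edge (55.4 to 56 mm) agree with the estimates to under 1 mm and 0.35°, so no cheek is in the way. The stop was most likely a force transient. Apply the small yaw correction, settle, and continue sliding.

```bash
sed -i 's/"blue":(.633,.1802,-9.7)/"blue":(.633,.1807,-9.4)/' h.py
python3 - <<'E'
from h import *
c="blue"
env.movel(*pose(c,-.046,.0015,13),feed=.03); env.wait(.4)
print(readout.observe()["force"])
for i in range(2):
    f0=readout.observe()["force"]; hit=env.movel(*pose(c,-.073,.0015,13),feed=.03,threshold=8); env.wait(.1)
    o=readout.observe(); nx=(local(c,o["tool_pos"])-local(c,pose(c,0,.0015,13)[0])); print(hit,nx.round(4),o["force"]-f0,o["time_s"])
    if nx[0]<-.066: break
if -.0725<nx[0]<-.066:
    letdown(c,nx[0]); press2(c); look(c,"b1")
print(readout.observe()["time_s"])
E
ls pics/b1.png
```

```text
[-2.65370681 -1.78357523  4.79410627]
True [-0.0688  0.0001 -0.0009] [ 3.55138949  1.67757092 -3.67755812] 33.775
down at pitch 5 [-4.9  1.6  7.3] 35.0417
[(np.float64(18.0), np.float64(18.4), np.float64(-0.3)), (np.float64(17.0), np.float64(17.2), np.float64(-0.0)), (np.float64(16.0), np.float64(16.8), np.float64(3.9)), (np.float64(15.0), np.float64(16.7), np.float64(8.6)), (np.float64(14.0), np.float64(16.1), np.float64(9.5)), (np.float64(13.0), np.float64(16.0), np.float64(14.3)), (np.float64(12.0), np.float64(15.2), np.float64(15.0)), (np.float64(11.0), np.float64(15.1), np.float64(18.1)), (np.float64(10.0), np.float64(15.0), np.float64(22.3)), (np.float64(9.0), np.float64(9.8), np.float64(2.1)), (np.float64(8.0), np.float64(7.4), np.float64(2.5)), (np.float64(7.0), np.float64(5.9), np.float64(-0.4)), (np.float64(6.0), np.float64(5.6), np.float64(-0.8)), (np.float64(5.0), np.float64(5.1), np.float64(1.3)), (np.float64(4.0), np.float64(5.1), np.float64(5.0))] 41.3083
42.5917
pics/b1.png
```

View pics/b1.png

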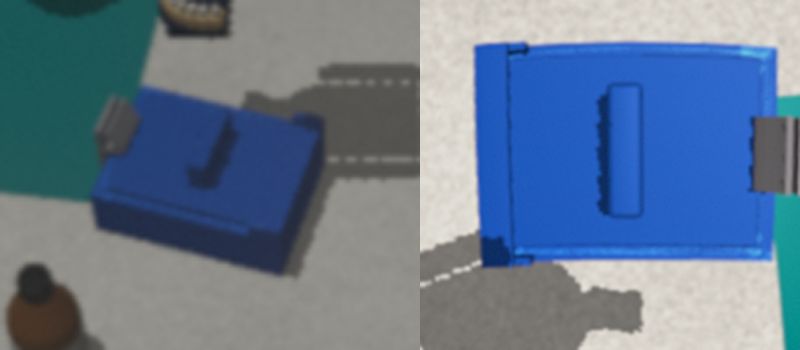

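Run:
```python
from h import *
im=eyes.capture("top"); s=eyes.capture("side")
cv2.imwrite("pics/end.png",np.hstack([cv2.resize(im,(400,300)),cv2.resize(s,(400,300))]))
```

```text
(no output)
```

View pics/end.png

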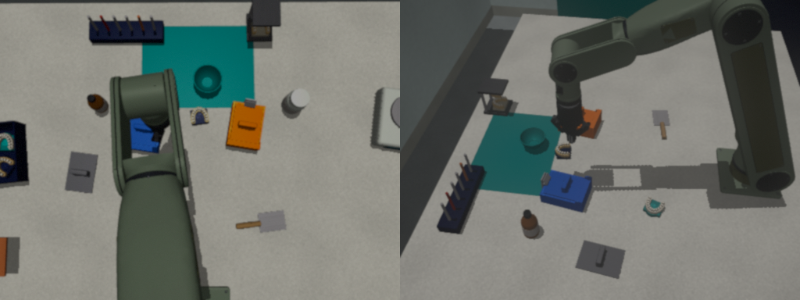

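Both lids lie flat with the clips over their edges. The bystanders and the grey lid are in place, and the tool hangs clear. Handing in.

```bash
python3 -c "
from cell import env
print(env.sign_off())"
```

```text
the job is handed in; nothing more can be done
None
```

I closed both cases with the lid of their own colour and handed the job in at about 43 s of the 72 s; by force readings and pictures, both lids snapped under their clips and lie flat, but the hand-in returned no verdict.

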